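# Switch on the guarded power toggle

### The arm

A 6-joint arm with a two-finger parallel gripper is mounted at the origin on a cart in front of the work surface, level with it; the furniture and walls round the work are solid. World frame = base frame: x ahead of the robot, y to its left, z up, the work surface at z = 0. Lengths are in m, angles in rad, forces in N, time in s.
With the tool pointing down it reaches from about 0.225 to 0.875 m from the base axis. Payload 3.4 kg.
Tool frame: the origin (TCP) lies at the very end of the fingers, on their centre line; the grasp point (between the pads) lies 19 mm behind it; z points along the fingers, y is the line along which they close (so a half turn about z gives the same grasp; the last joint's range is limited). The gripper opens to 85 mm and grips with 20 to 120 N. Pads are 22 mm wide; open, the fingers measure 114 mm over their backs; the gripper's body (76 mm by 85 mm) begins 54 mm behind the grasp point. The pads swing forward as they close: fully open they stand 13 mm farther back than shut.
Start: joints at [-1.332, 0.276, 1.505, -0, 1.361, -0.121], TCP at [0.202, -0.538, 0.231] pointing down, gripper open.
Joint ranges: [-2.89, 2.89], [-0.75, 2.08], [0.22, 2.7], [-1.18, 4.32], [0.11, 2.71], [-2.7, 2.7]. Speed limits (rad/s): [2.57, 2.57, 3.14, 3.14, 3.14, 3.14].

### API

Orientations are given as a unit quaternion [w, x, y, z].
In Python, from rig import readout, vision, manip gives the robot as it stands.
- The arm moves only by the shell command python3 -m handwheel 'ROWS' [FORCE]. ROWS is JSON, a list of rows, each a list of 3 entries, a list of its own where there are three numbers: the shift along the tool's x, y, z in mm, then the turn, a rotation vector about the tool's x, y, z in units of 6 degrees (1.0 is 6 degrees), then the closure, from -1 (fully open) to 1 (shut), so that 0 is half open. A call has 1 to 20 rows; each row shifts and turns the commanded pose from where the row before left it, along the tool's axes as they then stand; what a row does not reach is not made up. A row lasts 1/8 s, in which the tool goes at most 62.5 mm and 10.7 degrees, less where a joint would pass 70% of its speed; a pose out of reach is approached as far as the arm can. A call is refused whole if a number of a shift passes 62.5 or a number of a turn 1, either way. A call with a gripper value outside its range is refused whole. The fingers move at their own pace and stop on an object; FORCE is the grip in N (left out, the last holds). Time passes only in rows, so rows that do not move let the fingers close. It gives the time, the measured TCP pose, the force, the opening and the grip force at its end, in the units of the state.
- readout.get_state(): the state, without advancing time (a new reading comes with each control period).
- vision.get_image(name): name is "side" or "top" or "wrist"; returns the picture (480x640x3 uint8, blue, green, red); there is no depth.
- vision.camera_params(name): a dict with "intrinsics" (3x3 intrinsics, pixels), "rvec" (rotation vector, rad) and "tvec" (3), from world to camera coordinates, as OpenCV has them; the wrist camera has in their place "hand_eye" (4x4, takes a point from camera to tool coordinates, whose origin is the TCP and whose axes are the flange's). Camera axes: x right, y down, z forward; pixel columns grow to the right and rows downward; lengths in m; the calibration is good to about 2 mm. A picture is of the moment at which its call begins: read the wrist's pose just before it. camera_params takes no time and is no camera call.
- manip.sign_off(): hands the job in; it is judged then, once.
The state is a dict: "clock": time; "qpos": joint angles; "qd": joint speeds; "effort": joint torques, N m; "position": TCP position; "ee_rot": TCP orientation; "contact_force": force on the tool from outside, world axes, zero at the start; "moment": the same for the moment, N m; "width": finger opening in m; "gripper_force": force on a finger pad.
Only numpy, scipy, OpenCV 4.12 (cv2) and the standard library are available. Lean on these libraries where they do the work, as an engineer would, in place of code of your own. Each camera call takes 0.05 s, during which the arm holds its last target. There are 200 camera calls.

### The job

Switch on the power box on the bench: with a fingertip lift the hinged guard on its top, push the toggle underneath all the way over to the hinge side, and let the guard drop shut over the toggle again. Work gently with the outside of the fingers and pinch nothing; leave the bare toggle behind the guard and the bottle, pot and dish round the box as they are.

Things in the scene. Friction and masses are not known exactly. Their poses are not given: they have to be found in the camera images.
- power_box: White power box fixed to the bench, 110 (its x) x 190 (y) x 80 mm high. Origin: centre of its underside. Its y axis points out of its front (black window, towards the robot), x to its left side as the robot sees it, z up; yaw 1.1 to 1.8 rad. On its flat top stand two 33 mm toggles: the near one (y = +0.030) under a guard, a bare one behind it (y = -0.060).
- guard (a joint): Hinge of the guard, a flat plate of smooth slippery grey plastic 84 mm wide, 3.5 mm thick, with a 44 mm wide lip at its free edge (rim 6 mm thick), on the box's right (-x). 0 = shut: level over the toggle, 40 mm above the box's top. Positive = lip raised; stop at 2.0 rad. 60 g, no spring or catch: below 1.55 rad it falls shut unless held; past 1.65 it leans back on its stop.
- guard_hinge (a point): Middle of the guard's hinge axis (along the box's y), at x = -0.007, y = +0.030, z = 0.120 in the box's frame; fixed. Beneath the guard's edges stand two fixed cheek plates, 38 mm tall above the box's top, from box x = -0.055 to 0; the gap between them is 72 mm wide (62 mm at the hinge) and open below the lip.
- guard_lip (a point): Middle of the outer edge of the guard's lip, 70 mm from the hinge axis; moves with the guard. When shut it overhangs the box's right side by 22 mm, with 116 mm of free air below it down to the bench, so a finger tilted towards the box can get under it from the right.
- toggle (a joint): Guarded toggle, a steel bat lever 8 mm thick near its end. 0 = off, leaning 25 degrees to the box's right (-x, the lip side); 0.9 rad = its stop, on, leaning 26 degrees to the left (+x, the hinge side). It stays where it is left (friction about 0.04 N m); on means more than 0.72 rad. It starts at 0 to 0.1.
- toggle_pivot (a point): Pivot of the guarded toggle, at x = -0.041, y = +0.030, z = 0.082 in the box's frame, 34 mm from the hinge axis. Fixed to the box.
- toggle_tip (a point): Upper end of the guarded toggle, 33 mm from its pivot; moves with it.
- bare_toggle_tip (a point): Upper end of the unguarded toggle, 90 mm behind the guarded one, of the same make; it may stand at any angle and is to be left as it is.
- brown_bottle_mid (a point): Centre (half-way up) of a brown glass bottle with a black cap, 52 mm wide, 125 mm high, standing loose left of the box. Bystander.
- pot_mid (a point): Centre (half-way up) of a white plastic pot, 54 mm wide, 74 mm high, standing loose to the right of the box, at its rear. Bystander.
- dish_mid (a point): Centre (half-way up) of a shut petri dish, 60 mm wide, 15 mm high, lying loose to the right of the box, near its front. Bystander.

How it is judged:
On the way, in this order (a step that is already met when the one before it is completed fails the run):
1. the guard is raised by more than 0.25 rad while the toggle is still off (value of joint guard above 0.25 rad and value of joint toggle below 0.3 rad), for 0.1 s.
2. the toggle is pushed over to on (more than 0.72 rad) while the guard is held up (value of joint toggle above 0.72 rad and value of joint guard above 0.2 rad), for 0.1 s.
At the end, for the whole second after the job is handed in: The guarded toggle is on (more than 0.72 of its 0.9 rad), the guard lies shut over it (under 0.06 rad) and at rest, the bare toggle's end is within 5 mm and the bottle, pot and dish within 15 mm of where they started (value of joint toggle above 0.72 rad and value of joint guard below 0.06 rad and velocity of joint guard below 0.1 rad/s and distance of bare_toggle_tip from where it was at the start of the episode below 0.005 m and distance of each of brown_bottle_mid, pot_mid, dish_mid from where it was at the start of the episode below 0.015 m); the robot touches nothing.
It fails at once if the bare toggle is moved (its end by more than 5 mm) (distance of bare_toggle_tip from where it was at the start of the episode above 0.005 m).
It fails at once if the bottle, pot or dish is pushed, lifted or tipped (its centre moves more than 15 mm) (not (distance of each of brown_bottle_mid, pot_mid, dish_mid from where it was at the start of the episode below 0.015 m)).
It fails at once if the guard is pinched or forced by the fingers (more than 18 N) (contact force between the fingers and guard above 18 N).
It fails at once if the toggle is pinched or forced by the fingers (more than 25 N) (contact force between the fingers and toggle above 25 N).
It also fails if it takes over 56 s, if anything falls off the work surface, if the arm or the gripper's body presses on something with over 40 N, if the wrist force passes 120 N, or if a joint passes its speed limit or range.

## Working session

There is one attempt and no reset: what is moved stays moved. The work goes in short steps, Python scripts to look and compute and a shell command to move; the robot and the scene stay as the last step left them, time stands still between calls to the robot, and variables do not carry over. Pictures are saved under pics/ and viewed, at most 10 in all, crops included, and the job is handed in when it is done.

```bash
mkdir -p pics; ls
python3 - <<'E'
from rig import readout, vision
import cv2, numpy as np
s=readout.get_state(); print({k:np.round(v,3) for k,v in s.items()})
for n in("side","top"):
    im=vision.get_image(n); cv2.imwrite(f"pics/{n}0.png",im); p=vision.camera_params(n); print(n,p)
print(vision.camera_params("wrist"))
E
```

```text
pics
{'clock': np.float64(0.0), 'qpos': array([-1.332,  0.277,  1.506, -0.   ,  1.361, -0.121]), 'qd': array([-0.002,  0.001, -0.001,  0.   ,  0.002, -0.001]), 'effort': array([ 0.0000e+00, -4.1677e+01, -2.4581e+01,  0.0000e+00,  1.1000e-02,
        0.0000e+00]), 'position': array([ 0.202, -0.538,  0.23 ]), 'ee_rot': array([-0.001,  0.984,  0.179, -0.   ]), 'contact_force': array([-0.233, -0.548,  0.045]), 'moment': array([0.004, 0.024, 0.003]), 'gripper_force': np.float64(0.0), 'width': np.float64(0.085)}
side {'intrinsics': array([[548.22368076,   0.        , 324.04975984],
       [  0.        , 548.22368076, 239.45464182],
       [  0.        ,   0.        ,   1.        ]]), 'rvec': array([ 2.28205464, -0.219006  ,  0.11280808]), 'tvec': array([-0.54517076,  0.11361571,  0.98206355])}
top {'intrinsics': array([[468.42580447,   0.        , 315.80944483],
       [  0.        , 468.42580447, 247.55036656],
       [  0.        ,   0.        ,   1.        ]]), 'rvec': array([ 2.12957523, -2.15215067,  0.24537094]), 'tvec': array([-0.05196892,  0.57754806,  0.85824966])}
{'intrinsics': array([[397.48481404,   0.        , 323.02272056],
       [  0.        , 397.48481404, 239.4609    ],
       [  0.        ,   0.        ,   1.        ]]), 'hand_eye': array([[ 6.96707020e-05, -9.58132084e-01, -2.86326571e-01,
         7.40445249e-02],
       [ 9.99999744e-01,  2.70528886e-04, -6.61942483e-04,
        -3.21571579e-04],
       [ 7.11687939e-04, -2.86326451e-01,  9.58131858e-01,
        -1.42930035e-01],
       [ 0.00000000e+00,  0.00000000e+00,  0.00000000e+00,
         1.00000000e+00]])}
```

View pics/side0.png

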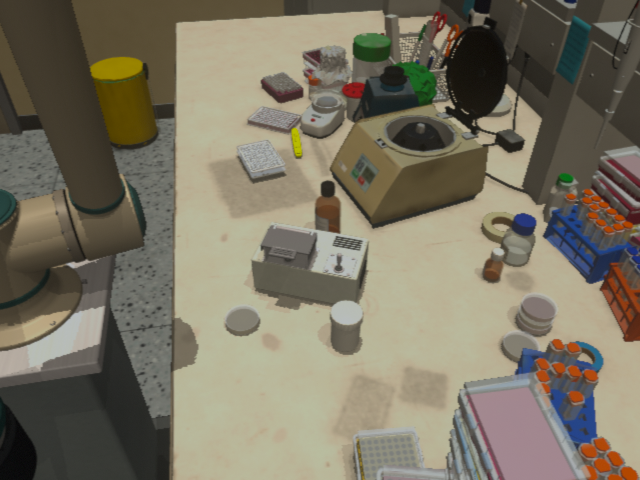

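View pics/top0.png

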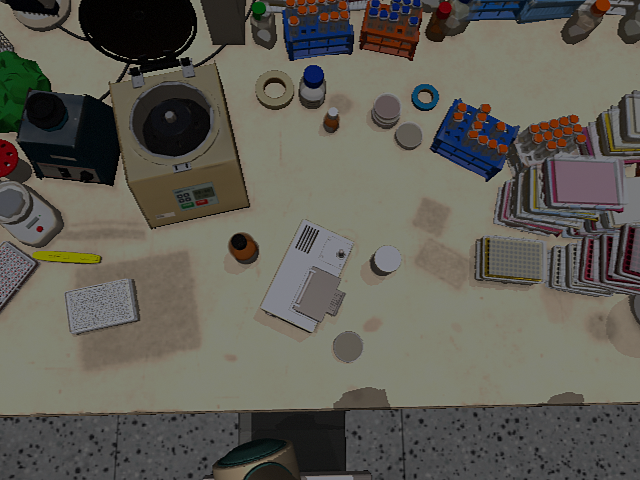

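```bash
cat > h.py <<'E'
import numpy as np, cv2
from scipy.spatial.transform import Rotation as R
from rig import readout, vision
def cam(n,s=None):
    p=vision.camera_params(n); K=p["intrinsics"]
    if n=="wrist":
        q=s["ee_rot"]; Rt=R.from_quat([q[1],q[2],q[3],q[0]]).as_matrix(); H=p["hand_eye"]
        Rc=Rt@H[:3,:3]; c=Rt@H[:3,3]+s["position"]
        return K,Rc,c
    Rw=cv2.Rodrigues(p["rvec"])[0]; return K,Rw.T,-Rw.T@p["tvec"]
def cast(C,uv,z):
    K,Rc,c=C; uv=np.atleast_2d(np.array(uv,float))
    d=(Rc@np.linalg.inv(K)@np.c_[uv,np.ones(len(uv))].T).T
    return c+d*((z-c[2])/d[:,2])[:,None]
def proj(C,P):
    K,Rc,c=C; q=(K@(Rc.T@(np.atleast_2d(P)-c).T)).T; return q[:,:2]/q[:,2:]
def box(o,yaw): # box->world
    M=np.eye(4); M[:3,:3]=R.from_euler('z',yaw).as_matrix(); M[:2,3]=o[:2]; return M
def tf(M,p): return np.atleast_2d(p)@M[:3,:3].T+M[:3,3]
E
python3 - <<'E'
from h import *
C=cam("top"); P=cast(C,[(305,219),(355,238),(313,332),(262,312)],.08); print(P.round(3))
print([np.linalg.norm(P[i]-P[(i+1)%4]).round(3) for i in range(4)], P.mean(0))
print("pot",cast(C,[(386,260)],.074),"dish",cast(C,[(348,346)],.015),"bottle",cast(C,[(240,241)],.125))
im=cv2.imread("pics/top0.png")[200:350,220:420]; cv2.imwrite("pics/topc.png",cv2.resize(im,None,fx=4,fy=4,interpolation=2))
S=cv2.imread("pics/side0.png")
E
```

```text
[[ 0.628 -0.037  0.08 ]
 [ 0.59  -0.132  0.08 ]
 [ 0.415 -0.05   0.08 ]
 [ 0.452  0.044  0.08 ]]
[np.float64(0.102), np.float64(0.194), np.float64(0.101), np.float64(0.194)] [ 0.52137764 -0.0437789   0.08      ]
pot [[ 0.54831431 -0.19126398  0.074     ]] dish [[ 0.38726939 -0.1202767   0.015     ]] bottle [[0.57663807 0.08071386 0.125     ]]
```

View pics/topc.png

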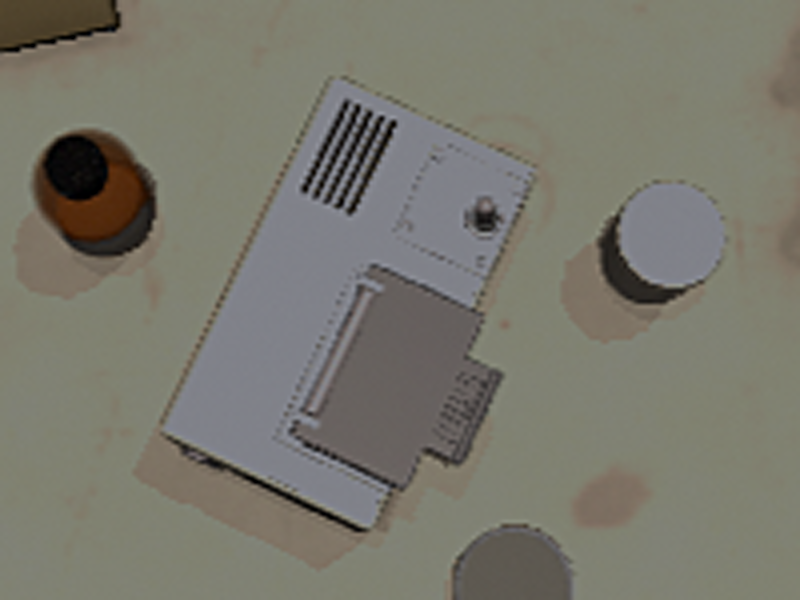

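```bash
python3 - <<'E'
from h import *
C=cam("top"); k=lambda a:[(220+x/4,200+y/4) for x,y in a]
P=cast(C,k([(335,77),(538,168),(368,530),(163,433)]),.08)
print([np.linalg.norm(P[i]-P[(i+1)%4]).round(4) for i in range(4)])
o=P.mean(0); v=(P[2]+P[3]-P[0]-P[1]); yaw=np.arctan2(-v[0],v[1])
w=(P[0]+P[3]-P[1]-P[2]); print("o",o,"yaw",yaw,np.arctan2(w[1],w[0]))
M=box(o,yaw); L=cast(C,k([(481,419),(502,373),(460,465)]),.122)
print("lip box",(L-M[:3,3])@M[:3,:3])
for n,p,z in(("pot",(386,258.5),.074),("dish",(348,346),.015),("bottle",(240,241),.125)):
    print(n,((cast(C,[p],z)-M[:3,3])@M[:3,:3]).round(3))
S=cam("side"); print("side corners",proj(S,tf(M,[(-.055,.095,.08),(.055,.095,.08),(.055,-.095,.08),(-.055,-.095,.08),(-.077,.03,.12)])).round(0))
E
python3 - <<'E'
import cv2
im=cv2.imread("pics/side0.png")[200:320,230:390]; cv2.imwrite("pics/sidec.png",cv2.resize(im,None,fx=5,fy=5,interpolation=2))
E
```

```text
[np.float64(0.1064), np.float64(0.1882), np.float64(0.1043), np.float64(0.187)]
o [ 0.52081093 -0.04183289  0.08      ] yaw 1.1180077994770299 1.1273470935723569
lip box [[-0.07578533  0.02956911  0.122     ]
 [-0.07579308  0.00707529  0.122     ]
 [-0.07577765  0.05183826  0.122     ]]
pot [[-0.121 -0.093  0.074]]
dish [[-0.129  0.086  0.015]]
bottle [[0.135 0.003 0.125]]
side corners [[249. 260.]
 [269. 221.]
 [368. 239.]
 [355. 281.]
 [279. 258.]]
```

View pics/sidec.png

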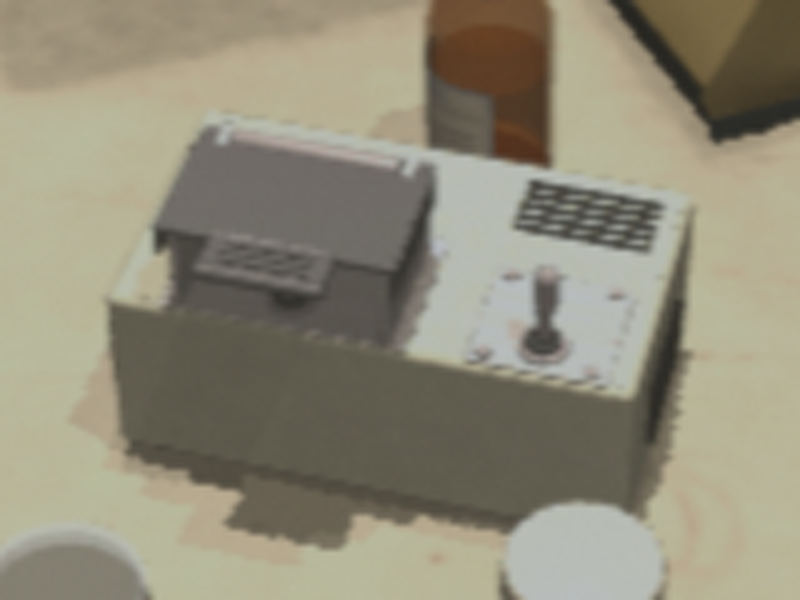

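```bash
python3 -m handwheel '[[[43,-34,0],[0,0,0],1],[[43,-34,0],[0,0,0],1],[[43,-34,0],[0,0,0],1],[[43,-34,0],[0,0,0],1],[[43,-34,0],[0,0,0],1],[[43,-34,0],[0,0,0],1],[[43,-34,0],[0,0,0],1],[[43,-34,0],[0,0,0],1],[[0,0,0],[0,0,-0.9],1],[[0,0,0],[0,0,-0.9],1],[[0,0,0],[0,0,-0.9],1],[[0,0,0],[0,0,-0.9],1],[[0,0,0],[0,0,-0.9],1],[[0,0,0],[0,0,-0.9],1],[[0,0,0],[0,0,-0.9],1],[[0,0,0],[0,0,-0.9],1]]' 20
cat >> h.py <<'E'
O=np.array([.522,-.042,0]); YAW=1.12
def where(s=None):
    s=s or readout.get_state(); M=box(O,YAW); q=s["ee_rot"]; Rt=R.from_quat([q[1],q[2],q[3],q[0]]).as_matrix()
    b=((s["position"]-M[:3,3])@M[:3,:3])*1000; A=M[:3,:3].T@Rt
    print("t",s["clock"],"T box mm",b.round(1),"w",s["width"].round(4),"F",np.round(s["contact_force"],1)); print("tool axes in box cols:\n",A.round(3)); return b,A,s
E
python3 -c "
from h import *
where()"
```

```text
clock: 2.1
position: [0.4283, -0.1623, 0.2309]
ee_rot: [-0.0, 0.848, 0.53, -0.0]
contact_force: [0.2, -1.4, -0.1]
width: -0.0004
gripper_force: 0.0Traceback (most recent call last):
  File "<string>", line 3, in <module>
    where()
    ~~~~~^^
  File "h.py", line 24, in where
    print("t",s["clock"],"T box mm",b.round(1),"w",s["width"].round(4),"F",np.round(s["contact_force"],1)); print("tool axes in box cols:\n",A.round(3)); return b,A,s
                                                   ^^^^^^^^^^^^^^^^
AttributeError: 'float' object has no attribute 'round'
```

```bash
sed -i 's/s\["width"\].round(4)/round(s["width"],4)/' h.py
python3 - <<'E'
from h import *
b,A,s=where()
im=vision.get_image("wrist"); cv2.imwrite("pics/w1.png",im)
C=cam("wrist",s); M=box(O,YAW)
for p in [(-55,95,80),(55,95,80),(55,-95,80),(-55,-95,80),(-77,30,120),(-77,8,120),(-77,52,120)]: print(p,proj(C,tf(M,np.array(p)/1000))[0].round(0))
E
```

```text
t 2.1 T box mm [-149.1   31.9  230.9] w -0.0004 F [ 0.2 -1.4 -0.1]
tool axes in box cols:
 [[ 1.    -0.003 -0.   ]
 [-0.003 -1.     0.001]
 [-0.    -0.001 -1.   ]]
(-55, 95, 80) [231.  91.]
(55, 95, 80) [ 219. -100.]
(55, -95, 80) [ 528. -101.]
(-55, -95, 80) [505.  90.]
(-77, 30, 120) [325. 124.]
(-77, 8, 120) [361. 124.]
(-77, 52, 120) [289. 124.]
```

View pics/w1.png

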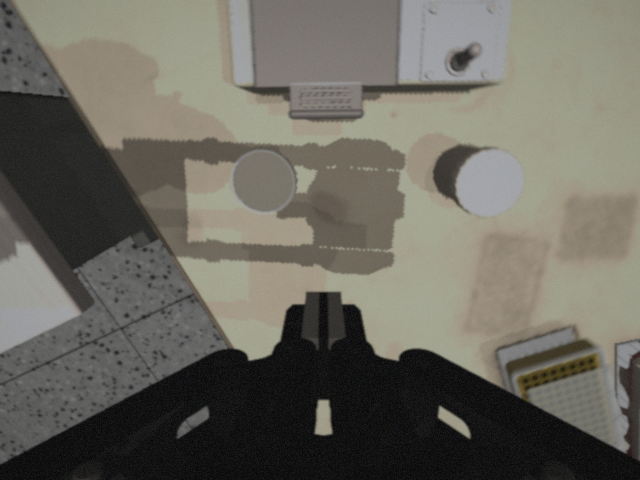

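```bash
sed -i 's/^O=.*;/O=np.array([.5237,-.0384,0]);/' h.py; python3 -m handwheel '[[[0,0,0],[0,1,0],1],[[0,0,0],[0,1,0],1],[[0,0,0],[0,1,0],1],[[0,0,0],[0,1,0],1],[[0,0,0],[0,1,0],1],[[0,0,0],[0,1,0],1],[[0,0,0],[0,1,0],1],[[0,0,0],[0,1,0],1],[[0,0,0],[0,1,0],1],[[-15,0.4,18],[0,0,0],1],[[-15,0.4,18],[0,0,0],1],[[-15,0.4,18],[0,0,0],1],[[-15,0.4,18],[0,0,0],1],[[-15,0.4,18],[0,0,0],1],[[-15,0,17],[0,0,0],1],[[0,0,0],[0,0,0],1]]'
python3 - <<'E'
from h import *
b,A,s=where(); print(s["qpos"])
im=vision.get_image("wrist"); cv2.imwrite("pics/w2.png",im)
C=cam("wrist",s); M=box(O,YAW)
for p in [(-77,30,120),(-77,8,120),(-77,52,120),(-52,-60,112)]: print(p,proj(C,tf(M,np.array(p)/1000))[0].round(0))
E
```

```text
clock: 4.15
position: [0.4448, -0.1325, 0.0947]
ee_rot: [-0.242, 0.757, 0.47, 0.385]
contact_force: [-0.1, 0.2, -0.0]
width: 0.0
gripper_force: 0.0
t 4.15 T box mm [-119.    30.    94.7] w 0.0 F [-0.1  0.2 -0. ]
tool axes in box cols:
 [[ 0.587 -0.006  0.81 ]
 [-0.007 -1.    -0.003]
 [ 0.81  -0.004 -0.587]]
[-1.03763266  0.50982196  2.01197709  0.7651408   1.35049046 -1.04605048]
(-77, 30, 120) [321. 194.]
(-77, 8, 120) [375. 194.]
(-77, 52, 120) [267. 194.]
(-52, -60, 112) [515. 166.]
```

View pics/w2.png

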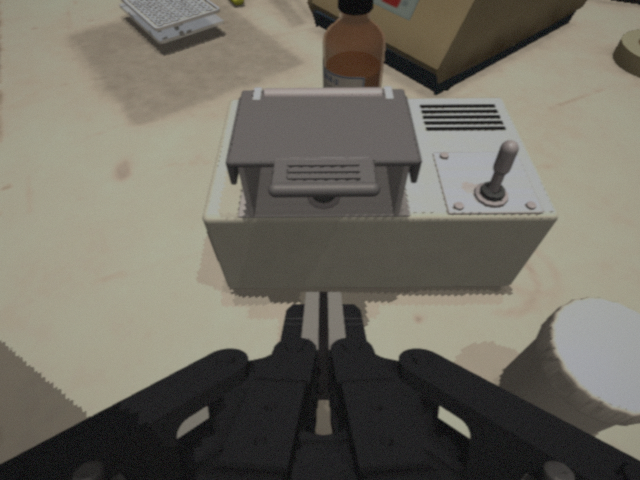

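```bash
python3 -m handwheel '[[[4.5,0.25,5.8],[0,0,0],1],[[4.5,0.25,5.8],[0,0,0],1],[[4.5,0.25,5.8],[0,0,0],1],[[4.5,0.25,5.8],[0,0,0],1],[[4.5,0.25,5.8],[0,0,0],1],[[4.5,0.25,5.8],[0,0,0],1],[[4.6,0,-2.7],[0,0,0],1],[[4.6,0,-2.7],[0,0,0],1],[[4.6,0,-2.7],[0,0,0],1],[[4.6,0,-2.7],[0,0,0],1],[[4.6,0,-2.7],[0,0,0],1],[[4.6,0,-2.7],[0,0,0],1],[[4.6,0,-2.7],[0,0,0],1],[[4.6,0,-2.7],[0,0,0],1],[[0,0,0],[0,0,0],1],[[0,0,0],[0,0,0],1]]'
python3 - <<'E'
from h import *
b,A,s=where()
a=vision.get_image("wrist");c=vision.get_image("side")[180:330,220:420]
cv2.imwrite("pics/c3.png",np.hstack([cv2.resize(a[:360],(448,252)),cv2.resize(c,(336,252),interpolation=2)]))
E
```

```text
clock: 6.2
position: [0.4679, -0.0907, 0.1394]
ee_rot: [-0.24, 0.756, 0.471, 0.385]
contact_force: [-0.4, -0.6, -0.1]
width: -0.0003
gripper_force: 0.1
t 6.2 T box mm [-71.4  27.5 139.4] w -0.0003 F [-0.4 -0.6 -0.1]
tool axes in box cols:
 [[ 0.588 -0.006  0.809]
 [-0.004 -1.    -0.005]
 [ 0.809  0.    -0.588]]
```

View pics/c3.png

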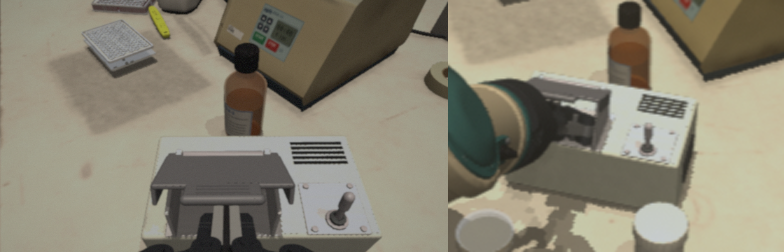

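Run:
```python
from h import *
s=readout.get_state(); C=cam("wrist",s); M=box(O,YAW)
for th in (.2,.3,.4,.5,.6): print(th,proj(C,tf(M,[-.007-.07*np.cos(th),.03,.12+.07*np.sin(th)]))[0].round(0)*252/360)
```

```text
0.2 [221.2 232.4]
0.3 [220.5 224. ]
0.4 [220.5 214.9]
0.5 [220.5 203.7]
0.6 [220.5 191.8]
```

```bash
python3 -m handwheel '[[[-4,0,5.5],[0,0,0],1],[[-4,0,5.5],[0,0,0],1],[[-4,0,5.5],[0,0,0],1],[[1.1,0,4.1],[0,0,0],1],[[1.1,0,4.1],[0,0,0],1],[[1.1,0,4.1],[0,0,0],1],[[1.1,0,4.1],[0,0,0],1],[[1.1,0,4.1],[0,0,0],1],[[1.1,0,4.1],[0,0,0],1],[[0,0,0],[0,0,0],1]]'
python3 -c "
from h import *
where()"
```

```text
clock: 7.55
position: [0.4814, -0.0634, 0.111]
ee_rot: [-0.24, 0.756, 0.471, 0.385]
contact_force: [-0.3, -1.4, 1.0]
width: 0.0001
gripper_force: 0.9
t 7.55 T box mm [-41.   27.2 111. ] w 0.0001 F [-0.3 -1.4  1. ]
tool axes in box cols:
 [[ 0.588 -0.006  0.809]
 [-0.003 -1.    -0.005]
 [ 0.809  0.    -0.588]]
```

```bash
python3 -m handwheel '[[[1.1,0,4],[0,0,0],1],[[0.8,0,2],[0,0,0],1],[[0,0,0],[0,0,0],1]]'
python3 -c "
from h import *
where()"
```

```text
clock: 7.92
position: [0.4837, -0.0581, 0.1086]
ee_rot: [-0.24, 0.756, 0.471, 0.385]
contact_force: [0.1, -1.2, 0.4]
width: 0.0003
gripper_force: 0.2
t 7.925 T box mm [-35.1  27.4 108.6] w 0.0003 F [ 0.1 -1.2  0.4]
tool axes in box cols:
 [[ 0.588 -0.006  0.809]
 [-0.004 -1.    -0.005]
 [ 0.809 -0.    -0.588]]
```

```bash
python3 -m handwheel '[[[0.5,0,1],[0,0,0],1],[[0.5,0,1],[0,0,0],1],[[0,0,0],[0,0,0],1]]'
```

```text
clock: 8.3
position: [0.4843, -0.0571, 0.1082]
ee_rot: [-0.239, 0.757, 0.472, 0.385]
contact_force: [-4.7, -5.3, 3.6]
width: -0.0005
gripper_force: 3.8
```

```bash
python3 -m handwheel '[[[0,0,-3],[0,0,0],1],[[-4.2,0,-5.8],[0,0,0],1],[[-4.2,0,-5.8],[0,0,0],1],[[-4.2,0,-5.8],[0,0,0],1],[[-4.2,0,-5.8],[0,0,0],1],[[-4.2,0,-5.8],[0,0,0],1],[[-4.2,0,-5.8],[0,0,0],1],[[-6,0,-1.7],[0,0,0],1],[[-6,0,-1.7],[0,0,0],1],[[-5,0,-7],[0,0,0],1],[[-5,0,-7],[0,0,0],1],[[-5,0,-7],[0,0,0],1],[[-5,0,-7],[0,0,0],1],[[-5,0,-7],[0,0,0],1],[[0,0,0],[0,0,0],1]]'
python3 - <<'E'
from h import *
b,A,s=where()
a=vision.get_image("wrist");c=vision.get_image("side")[180:330,220:420]
cv2.imwrite("pics/c4.png",np.vstack([a[60:300,160:560][:,:400],cv2.resize(c,(400,300),interpolation=2)]))
E
```

```text
clock: 10.18
position: [0.4415, -0.1453, 0.103]
ee_rot: [-0.24, 0.757, 0.471, 0.385]
contact_force: [-0.2, -0.1, -0.8]
width: 0.0001
gripper_force: 0.0
t 10.175 T box mm [-132.    27.5  103. ] w 0.0001 F [-0.2 -0.1 -0.8]
tool axes in box cols:
 [[ 0.588 -0.007  0.809]
 [-0.004 -1.    -0.006]
 [ 0.809  0.    -0.588]]
```

View pics/c4.png

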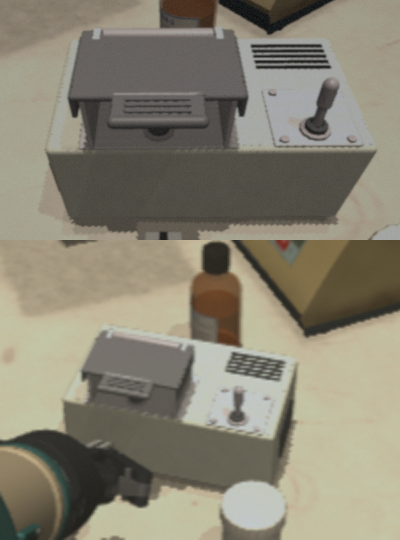

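Run:
```python
from h import *
a=cv2.imread("pics/w2.png")[150:230,270:380]; b=vision.get_image("wrist")[140:220,265:375]
cv2.imwrite("pics/c5.png",np.hstack([cv2.resize(x,None,fx=3.6,fy=3.6,interpolation=2) for x in(a,b)]))
```

```text
(no output)
```

View pics/c5.png

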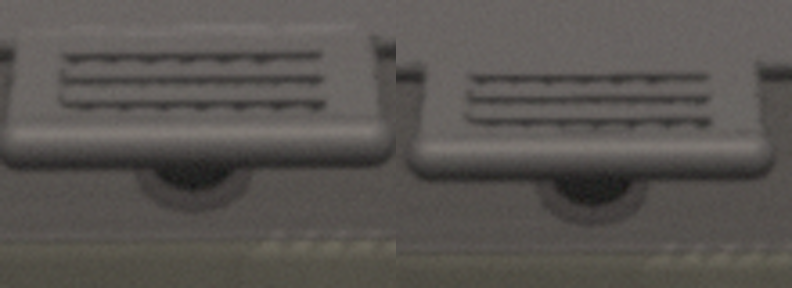

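```bash
python3 -m handwheel '[[[-10,0,-2.6],[0,0,0],1],[[-10,0,-2.6],[0,0,0],1],[[-10,0,-2.6],[0,0,0],1],[[-10,0,-2.6],[0,0,0],1],[[-10,0,-2.6],[0,0,0],1],[[0,0,0],[0,1,0],1],[[0,0,0],[0,1,0],1],[[0,0,0],[0,1,0],1],[[0,0,0],[0,1,0],1],[[0,0,0],[0,0,0],1]]'
python3 - <<'E'
from h import *
b,A,s=where(); C=cam("wrist",s); M=box(O,YAW)
im=vision.get_image("wrist"); cv2.imwrite("pics/w6.png",im)
u=proj(C,tf(M,[-.077,.028,.115]))[0]; x,y=u.astype(int); y0=max(y-60,0)
cv2.imwrite("pics/c6.png",cv2.resize(cv2.convertScaleAbs(im[y0:y0+110,x-70:x+70],alpha=1.8),None,fx=5,fy=5,interpolation=2))
print((x-70,y0))
for n,p in dict(lip=(-77,28,117),piv=(-41,28,82),on=(-26.5,28,112),off=(-55,28,112)).items():
    print(n,((proj(C,tf(M,np.array(p)/1000))[0]-[x-70,y0])*5).round(0))
E
```

```text
clock: 11.58
position: [0.4236, -0.1809, 0.0684]
ee_rot: [-0.334, 0.66, 0.409, 0.534]
contact_force: [-0.0, -0.7, -0.7]
width: -0.0
gripper_force: 0.0
t 11.575 T box mm [-171.9   28.    68.4] w -0.0 F [-0.  -0.7 -0.7]
tool axes in box cols:
 [[ 0.207 -0.007  0.978]
 [-0.004 -1.    -0.007]
 [ 0.978 -0.003 -0.207]]
(np.int64(250), np.int64(76))
lip [353. 285.]
piv [354. 484.]
on [353. 231.]
off [353. 283.]
```

View pics/c6.png

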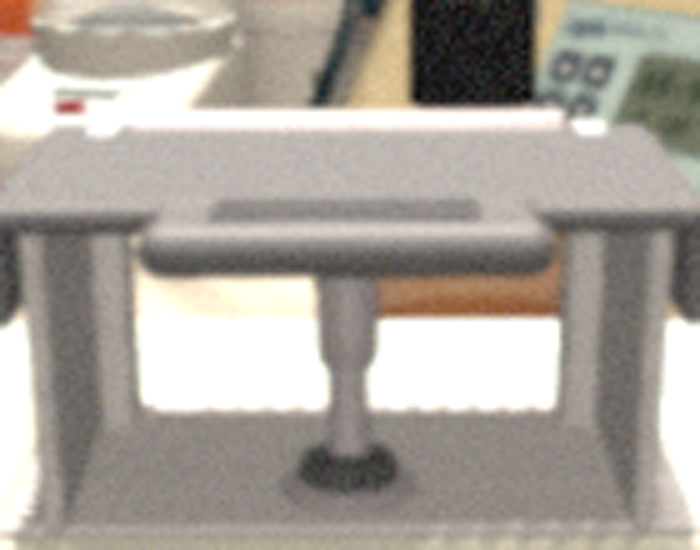

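```bash
python3 -c "
from rig import manip
print(manip.sign_off())"
```

```text
the job is handed in; nothing more can be done
None
```

I lifted the guard, pushed the toggle over until the force jumped to about 8 N where I expected its stop, let the guard drop shut, and handed the job in at about 12 s with the arm clear. The last close-up fits the toggle being on, but its end was hidden under the lip so I didn't see it directly, and the hand-in returned no verdict.

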